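# Get the boxed-in sample tin onto the balance

### The job

The silver sample tin in the white rack is boxed in by the red, yellow and blue bottles: first move all three bottles to the green mat, then take the tin and stand it in the middle of the balance pan, and after that put every bottle back on the very mark of the rack that it came from. Keep the bottles and the tin upright throughout and do not disturb the mortar, the spatula or the beaker.

Things in the scene. Friction and masses are not known exactly. Their poses are not given: they have to be found in the camera images.
- red_bottle: closed red plastic pigment bottle with a white paper band, standing upright: body 46 mm diameter up to 100 mm, narrowing shoulder and 30 mm neck, then a red round cap, 36 mm diameter, from 120 to 150 mm height (top); about 0.18 kg. Origin: centre of its underside, z up. At the start it stands on one of the three dark round marks of the rack.
- yellow_bottle: closed yellow plastic pigment bottle with a white paper band, standing upright: body 46 mm diameter up to 100 mm, narrowing shoulder and 30 mm neck, then a yellow round cap, 36 mm diameter, from 120 to 150 mm height (top); about 0.18 kg. Origin: centre of its underside, z up. At the start it stands on one of the three dark round marks of the rack.
- blue_bottle: closed blue plastic pigment bottle with a white paper band, standing upright: body 46 mm diameter up to 100 mm, narrowing shoulder and 30 mm neck, then a blue round cap, 36 mm diameter, from 120 to 150 mm height (top); about 0.18 kg. Origin: centre of its underside, z up. At the start it stands on one of the three dark round marks of the rack.
- tin: closed silver cylindrical sample tin with a dark grey lid flush with its side, 56 mm diameter, 50 mm high, about 0.25 kg. Origin: centre of its underside, z up. It starts in the middle of the rack, between two upright plates, with two bottles on the robot's side of it and one on the far side.
- rack: fixed white flat rack, 180 (x) by 190 (y) mm; things stand on it at 4 mm height. Origin: table level, under the tin; x away from the robot. Upright plates at y = +-36 mm (4 thick, x -14 to 26, top 49 mm), so the tin is gripped from its -x and +x sides only. Dark 55 mm round marks for bottles at (x, y) = (-48, 29), (-48, -29), (58, 0) mm; which bottle stands on which mark varies.
- mat: fixed green mat, 220 mm (x) by 120 mm (y), 3 mm thick, lying on the table to the left or right of the rack. Origin: centre of its underside. Room for the three bottles in a row along its x.
- balance: fixed white bench balance with a round steel pan, 110 mm diameter, rigid, flat, its top 42 mm above the table. Origin: at table level under the centre of the pan. Its housing, 34 mm high, reaches from x = -110 to +75 mm and y = -75 to +75 mm; the display is on the -x side. It stands on the other side of the rack from the mat.
- mortar: small white ceramic bowl, rim 76 mm diameter, 45 mm high. Origin: centre of its underside. A bystander, to be left where it is.
- spatula: small steel scraper with an orange-brown handle, about 150 mm long, blade about 60 mm wide, lying flat along its own x. Origin: on its underside, about mid-length. A bystander, to be left where it is.
- beaker: amber glass beaker, 64 mm diameter, 85 mm high. Origin: centre of its underside. A bystander, to be left where it is.
Mind the look-alikes: they are no part of the job. Of the things like the red_bottle, leave any that is turquoise; of the rest the larger one is meant.

How it is judged:
By the outcome, as a careful person would: the job done as asked, in the order asked, and still so for the second after the job is handed in, with the robot touching nothing.
It also fails if it takes over 134 s, if anything falls off the work surface, if the arm or the gripper's body presses on something with over 40 N, if the wrist force passes 120 N, or if a joint passes its speed limit or range.

### The arm

A 6-joint arm with a two-finger parallel gripper is mounted at the origin on the work surface. World frame = base frame: x ahead of the robot, y to its left, z up, the work surface at z = 0. Lengths are in mm, angles in rad, forces in N, time in s.
With the tool pointing down it reaches from about 275 to 750 mm from the base axis. Payload 10.2 kg.
Tool frame: the origin (TCP) lies midway between the tips of the shut fingers; the grasp point (between the pads) lies 19 mm behind it; z points along the fingers, y is the line along which they close (so a half turn about z gives the same grasp; the last joint's range is limited). The gripper opens to 85 mm and grips with 20 to 120 N. Pads are 22 mm wide; open, the fingers measure 114 mm over their backs; the gripper's body (76 mm by 85 mm) begins 54 mm behind the grasp point. The pads swing forward as they close: fully open they stand 13 mm farther back than shut.
Start: joints at [-1.415, 0.313, 1.498, -0, 1.331, -0.223], TCP at [194.136, -487.793, 231.294] pointing down, gripper open.
Joint ranges: [-2.94, 2.94], [-0.97, 2.17], [0.19, 2.56], [-1.23, 4.37], [0.02, 3.11], [-2.88, 2.88]. Speed limits (rad/s): [2.39, 2.39, 3.01, 3.14, 3.14, 3.14].

### API

Orientations are given as a unit quaternion [w, x, y, z].
In Python, from rig import ctrl gives the robot as it stands.
- The arm moves only by the tool send_rows, never from a script. Its argument "targets" is a list of rows, each a list of 7 numbers: the closure, from -1 (fully open) to 1 (shut), so that 0 is half open, then the shift along the tool's x, y, z in m, then the turn, a rotation vector about the tool's x, y, z in rad. In form: [[claw, dx, dy, dz, ax, ay, az], ...]. A call has exactly 10 rows; each row shifts and turns the commanded pose from where the row before left it, along the tool's axes as they then stand; what a row does not reach is not made up. A row lasts 1/8 s, in which the tool goes at most 62.5 mm and 10.7 degrees, less where a joint would pass 70% of its speed; a pose out of reach is approached as far as the arm can. A call with a gripper value outside its range is refused whole. The fingers move at their own pace and stop on an object; "squeeze" is the grip in N (left out, the last holds). Time passes only in rows, so rows that do not move let the fingers close, or fill a call up. It gives the time, the measured TCP pose, the force, the opening and the grip force at its end, in the units of the state.
- ctrl.sense(): the state, without advancing time (a new reading comes with each control period).
- ctrl.capture(name): name is "side" or "top"; returns a dict with "img" (384x512x3 uint8, red, green, blue), "camera_matrix" (3x3 intrinsics, pixels), "k1" (the pictures are not rectified: a ray, as slopes to the right and down, at radius r is drawn at 1 + k1 r^2 times it, then the intrinsics apply), "R" (3x3) and "t" (3): a world point X has camera coordinates R X + t. Camera axes: x right, y down, z forward; pixel columns grow to the right and rows downward; lengths in mm; the calibration is good to about 2 mm. A picture is of the moment at which its call begins. There is no depth.
- ctrl.finish_job(): hands the job in; it is judged then, once.
Trained networks look in a picture, given as the dict that the camera call returned (one of the last four; its "shot" number tells which), for a name from the list of things; names that differ only in an ending like _2 or _b are one class to them, and where a whole thing is asked for, a point or a joint stands for the part that bears it (a point fixed in the world has none). Each returns a list of dicts, best first, with "score" (0 to 1); they miss things now and then, are a little off and sometimes report something else, mostly with a low value. They report only what shows in the picture. A call takes as long as a camera call. They do not tell look-alikes from the thing itself.
- ctrl.boxes_of(query, picture): "extent" ([left, top, width, height] in pixels, round what is visible of it).
- ctrl.landmark_of(query, picture): "point" ([column, row] in pixels: a listed point, or the origin of a listed thing).
The state is a dict: "time_s": time; "joints": joint angles; "dq": joint speeds; "tau": joint torques, N m; "eef_pos": TCP position; "ee_rot": TCP orientation; "force": force on the tool from outside, world axes, zero at the start; "wrist_torque": the same for the moment, N m; "grip_width": opening from 0.0 (shut) to 1.0 (fully open); "grip_force": force on a finger pad.
Only numpy, scipy, OpenCV 4.12 (cv2) and the standard library are available. Lean on these libraries where they do the work, as an engineer would, in place of code of your own. Each camera call takes 0.05 s, during which the arm holds its last target. There are 200 camera calls.

## Working session

There is one attempt and no reset: what is moved stays moved. The work goes in short steps, Python scripts to look and compute and a tool call to move; the robot and the scene stay as the last step left them, time stands still between calls to the robot, and variables do not carry over. Pictures are saved under pics/ and viewed, at most 14 in all, crops included, and the job is handed in when it is done.

Besides the shell and the picture viewer there is one more tool, called after "Request:" by a JSON object that holds its "api" and its "payload", one argument or row to a line. send_rows: Moves the arm, as the interface text tells. Its arguments: {"type":"object","properties":{"targets":{"type":"array"},"squeeze":{"type":"number"}},"required":["targets"]}

```bash
mkdir -p pics; cat > h.py <<'E'
import numpy as np, cv2
from rig import ctrl
def ray(p,pt):
    K=np.array(p["camera_matrix"]);R=np.array(p["R"]);t=np.array(p["t"]).ravel()
    d=(np.array(pt,float)-K[:2,2])/[K[0,0],K[1,1]]
    u=d.copy()
    for _ in range(20): u=d/(1+p["k1"]*(u@u))
    return -R.T@t, R.T@np.array([u[0],u[1],1])
def at(p,pt,z):
    c,d=ray(p,pt); return (c+d*(z-c[2])/d[2])[:2].round(1)
def px(p,X):
    K=np.array(p["camera_matrix"]);c=np.array(p["R"])@np.array(X,float)+np.array(p["t"]).ravel()
    u=c[:2]/c[2]; u=u*(1+p["k1"]*(u@u)); return (u*[K[0,0],K[1,1]]+K[:2,2]).round(1)
def save(p,n): cv2.imwrite(f"pics/{n}.png",cv2.cvtColor(np.array(p["img"]),cv2.COLOR_RGB2BGR))
E
python3 - <<'E'
from h import *
Z={"rack":0,"mat":0,"balance":0,"mortar":0,"spatula":0,"beaker":0}
for n in("top","side"):
    p=ctrl.capture(n); save(p,n+"0"); print(n,"cam",ray(p,(256,192))[0].round())
    for q in["red_bottle","yellow_bottle","blue_bottle","tin","rack","mat","balance","mortar","spatula","beaker"]:
        z=Z.get(q,4)
        L=ctrl.landmark_of(q,p); B=ctrl.boxes_of(q,p)
        print(q,[(np.round(l["point"]).tolist(),round(l["score"],2),at(p,l["point"],z).tolist()) for l in L[:4]],[(np.round(b["extent"]).tolist(),round(b["score"],2)) for b in B[:4]])
s=ctrl.sense();print(s)
E
```

```text
top cam [485.  16. 948.]
red_bottle [([244.0, 112.0], 0.93, [770.3, 32.4]), ([240.0, 159.0], 0.64, [651.8, 41.4]), ([178.0, 161.0], 0.53, [647.4, 190.6])] [([239.0, 92.0, 17.0, 29.0], 0.61), ([164.0, 148.0, 22.0, 17.0], 0.57), ([105.0, 168.0, 52.0, 94.0], 0.33)]
yellow_bottle [([234.0, 204.0], 0.59, [544.3, 57.2])] [([221.0, 190.0, 25.0, 23.0], 0.78)]
blue_bottle [([241.0, 184.0], 0.73, [592.7, 40.2]), ([257.0, 200.0], 0.61, [551.7, 0.8])] [([250.0, 190.0, 19.0, 18.0], 0.66), ([168.0, 94.0, 33.0, 33.0], 0.22)]
tin [([242.0, 182.0], 0.77, [597.0, 35.6])] [([231.0, 169.0, 28.0, 24.0], 0.79)]
rack [([240.0, 184.0], 0.78, [591.9, 41.0])] [([198.0, 143.0, 91.0, 77.0], 0.81)]
mat [([128.0, 212.0], 0.88, [527.1, 308.4])] [([106.0, 168.0, 52.0, 93.0], 0.9)]
balance [([386.0, 227.0], 0.6, [486.3, -309.3])] [([353.0, 191.0, 84.0, 87.0], 0.74)]
mortar [([209.0, 261.0], 0.56, [408.0, 114.8])] [([190.0, 248.0, 33.0, 31.0], 0.94)]
spatula [([307.0, 281.0], 0.86, [359.7, -116.3]), ([207.0, 263.0], 0.21, [404.8, 120.6])] [([295.0, 243.0, 28.0, 69.0], 0.65)]
beaker [([188.0, 118.0], 0.8, [755.0, 167.
[... 1241 characters left out ...]
oints': array([-1.41543475e+00,  3.12878150e-01,  1.49770908e+00, -4.07389389e-05,
        1.33100467e+00, -2.23408251e-01]), 'dq': array([-1.65214481e-03,  1.31389804e-03,  3.71927897e-04,  1.32590408e-05,
        2.35642436e-03, -1.11108701e-03]), 'tau': array([-6.95257859e-04, -4.12166798e+01, -2.59898418e+01, -2.50113235e-04,
        5.49420165e-04,  3.01489581e-05]), 'eef_pos': array([ 194.10812013, -487.79641192,  231.30194164]), 'ee_rot': array([-2.94745289e-07,  9.82119303e-01,  1.88259594e-01, -1.97880752e-05]), 'force': array([ 0.83953954, -0.56037443,  0.47760482]), 'wrist_torque': array([-0.01444438, -0.00554385,  0.0028495 ]), 'grip_force': 0.0, 'grip_width': 1.0001559789456729}
```

View pictures.

```bash
python3 - <<'E'
import cv2
t=cv2.imread("pics/top0.png");s=cv2.imread("pics/side0.png")
cv2.imwrite("pics/topz.png",cv2.resize(t[80:300,90:450],(800,489),interpolation=3))
cv2.imwrite("pics/sidez.png",cv2.resize(s[110:345,110:390],(714,600),interpolation=3))
E
```

```text
(no output)
```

View pics/topz.png

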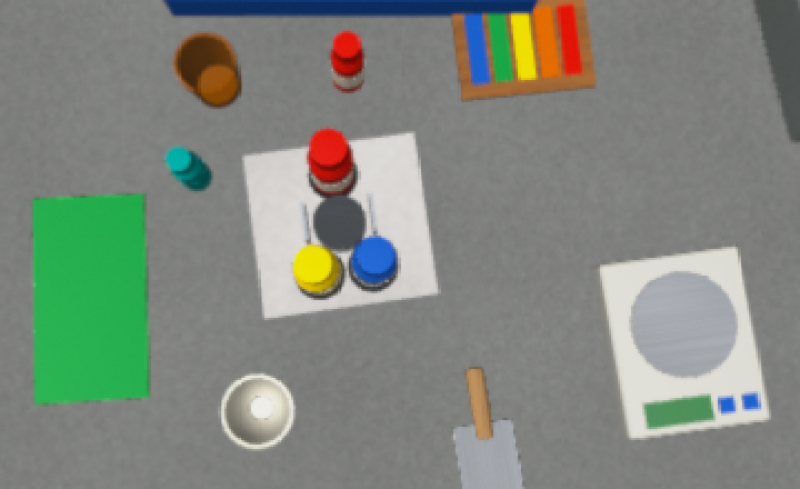

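View pics/sidez.png

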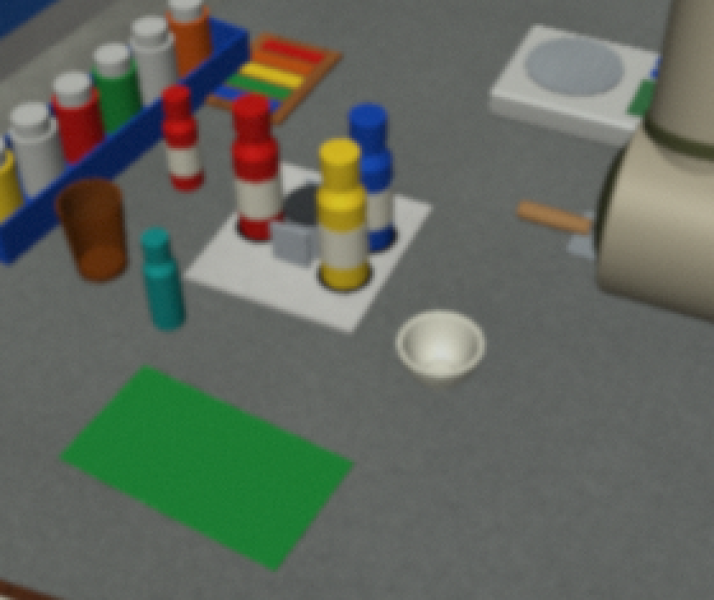

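Red-like candidates in the top image: the large red bottle on the rack (240,159), the small red one behind it (244,112), and the turquoise one (178,161). By the description I choose (240,159), the larger one on the rack. Yellow (234,204) and blue (257,200) are on the two near marks, and the tin is at (242,182). The mat is left and the balance is right.

```bash
cat > m.py <<'E'
from h import *
import sys
def ortho(p,z,x0=250,x1=850,y0=-450,y1=450):  # row=x1-x, col=y1-y, 1px/mm
    g=np.stack(np.meshgrid(np.arange(y1,y0,-1.),np.arange(x1,x0,-1.)),-1)
    X=np.concatenate([g[...,::-1],np.full(g.shape[:2]+(1,),z)],-1)
    R=np.array(p["R"]);c=X@R.T+np.array(p["t"]).ravel();K=np.array(p["camera_matrix"])
    u=c[...,:2]/c[...,2:];u=u*(1+p["k1"]*(u**2).sum(-1,keepdims=True))
    m=(u*[K[0,0],K[1,1]]+K[:2,2]).astype(np.float32)
    return cv2.remap(np.array(p["img"]),m[...,0],m[...,1],1)
def blob(mask,c,r):  # largest component near world (x,y)
    m=np.zeros_like(mask);cv2.circle(m,(int(450-c[1]),int(850-c[0])),r,255,-1);m&=mask
    cs=max(cv2.findContours(m,0,2)[0],key=cv2.contourArea);return cs
def W(q): return [round(850-q[1],1),round(450-q[0],1)]
def hsv(o): return cv2.cvtColor(o,cv2.COLOR_RGB2HSV)
def cap(p,z,hue,c,r=40):
    h=hsv(ortho(p,z)); d=np.abs((h[...,0].astype(int)-hue+90)%180-90)
    m=((d<9)&(h[...,1]>140)&(h[...,2]>60)).astype(np.uint8)*255
    return blob(m,c,r)
E
python3 - <<'E'
from m import *
from collections import Counter
for n in("top","side"):
    p=ctrl.capture(n); o=ortho(p,4); h=hsv(o)
    m=((h[...,1]<45)&(h[...,2]>165)).astype(np.uint8)*255
    for nm,c,r,z in(("rack",(595,38),160,4),):
        k=blob(m,c,r);q=cv2.minAreaRect(cv2.convexHull(k));print(n,nm,W(q[0]),q[1:])
    if n=="top": cv2.imwrite("pics/ortho.png",cv2.cvtColor(ortho(p,42)[200:,:],4)[:, :]) 
    g=((abs(h[...,0].astype(int)-65)<15)&(h[...,1]>120)).astype(np.uint8)*255
    q=cv2.minAreaRect(blob(g,(525,308),170));print(n,"mat",W(q[0]),q[1:])
    for nm,hue in(("red",0),("yellow",27),("blue",110)):
        c={"red":(655,42),"yellow":(545,57),"blue":(550,0)}[nm]
        k=cap(p,150,hue,c,60); print(n,nm,W(cv2.minEnclosingCircle(k)[0]),"bbox",cv2.boundingRect(k), "far/near ends x", 850-k[:,0,1].max(),850-k[:,0,1].min(),"y",450-k[:,0,0].max(),450-k[:,0,0].min())
    # tin lid dark at z 54
    v=hsv(ortho(p,54)); d=((v[...,2]<75)&(v[...,1]<70)).astype(np.uint8)*255
    k=blob(d,(597,36),45);print(n,"tin lid",W(cv2.minEnclosingCircle(k)[0]),cv2.minEnclosingCircle(k)[1])
    # balance: pan, steel bluish between whites
    v=hsv(ortho(p,42)); print(v[850-510:850-500,450+315:450+320].reshape(-1,3).mean(0))
    d=((v[...,2]<200)&(v[...,2]>135)&(v[...,1]>12)).astype(np.uint8)*255
    k=cv2.convexHull(blob(d,(508,-312),75));print(n,"pan",W(cv2.minEnclosingCircle(k)[0]),cv2.minEnclosingCircle(k)[1],cv2.fitEllipse(k))
E
```

```text
top rack [600.0, 35.3] ((180.9628448486328, 191.32908630371094), 82.1082992553711)
top mat [522.9, 302.7] ((218.63565063476562, 119.29037475585938), 87.46644592285156)
top red [646.6, 42.5] bbox (388, 178, 42, 52) far/near ends x 621 672 y 21 62
top yellow [542.0, 54.4] bbox (375, 287, 43, 44) far/near ends x 520 563 y 33 75
top blue [549.2, 1.5] bbox (429, 280, 40, 43) far/near ends x 528 570 y -18 21
top tin lid [622.5, 45.0] 5.02503776550293
[106.8   14.88 178.6 ]
top pan [489.2, -322.1] 52.95090866088867 ((771.752197265625, 360.60186767578125), (103.64806365966797, 104.8718490600586), 104.36705017089844)
side rack [600.4, 36.3] ((175.2545166015625, 185.5323028564453), 81.92976379394531)
side mat [522.3, 304.4] ((219.43360900878906, 119.92745208740234), 87.47388458251953)
side red [642.8, 56.1] bbox (353, 173, 76, 74) far/near ends x 604 677 y 22 97
side yellow [534.0, 73.2] bbox (335, 284, 80, 70) far/near ends x 497 566 y 36 115
side blue [539.5, 14.8] bbox (396, 277, 76, 69) far/near ends x 505 573 y -21 54
side tin lid [597.6, 39.6] 27.677846908569336
[ 98.46  16.44 144.86]
side pan [488.2, -320.6] 52.4893684387207 ((770.115234375, 361.5789794921875), (101.1426773071289, 103.56072235107422), 104.27156066894531)
```

View pics/ortho.png

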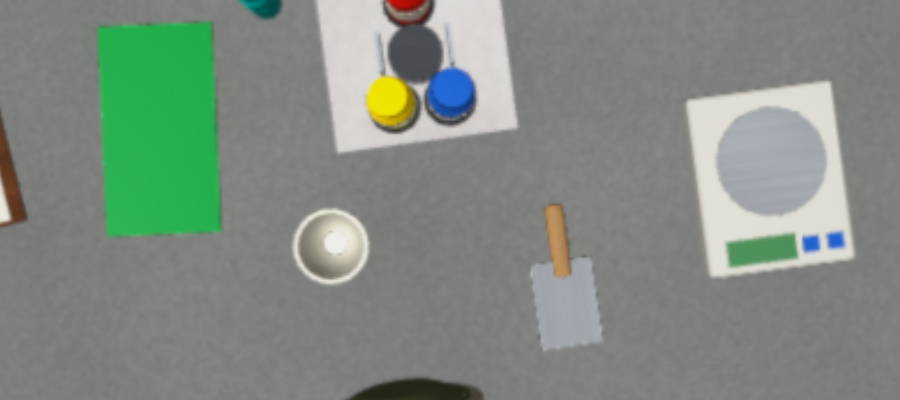

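The ortho view agrees with the networks. Rack is at about (600,36) with a yaw of 0.139, mat at (522.6,303.5), and pan centre at (489,-321). Bottle spots are red (657,42.5), yellow (547.5,57) and blue (555,-0.5). I'll first turn the tool so it closes along the rack's x.

Request:
{"api": "send_rows", "payload": {
  "targets": [
    [-1,0,0,0,0,0,-0.1331],
    [-1,0,0,0,0,0,-0.1331],
    [-1,0,0,0,0,0,-0.1331],
    [-1,0,0,0,0,0,-0.1331],
    [-1,0,0,0,0,0,-0.1331],
    [-1,0,0,0,0,0,-0.1331],
    [-1,0,0,0,0,0,-0.1331],
    [-1,0,0,0,0,0,-0.1331],
    [-1,0,0,0,0,0,-0.1331],
    [-1,0,0,0,0,0,-0.1331]
  ],
  "squeeze": 40
}}

```text
time_s: 3.45
eef_pos: [194.1, -487.8, 231.3]
ee_rot: [-0.0, 0.655, 0.756, 0.0]
force: [0.4, 0.3, 0.3]
grip_width: 1.004
grip_force: 0.0
```

```bash
cat > d.py <<'E'
import sys
from h import *
from scipy.spatial.transform import Rotation as Ro
s=ctrl.sense();q=s["ee_rot"];R=Ro.from_quat([q[1],q[2],q[3],q[0]])
print("t",s["time_s"],"pos",s["eef_pos"].round(1),"yaw_y",np.arctan2(*R.as_matrix()[[1,0],1]).round(4),"zax",R.as_matrix()[:,2].round(4),"w",round(s["grip_width"],3),"gf",s["grip_force"],"F",s["force"].round(1),"q",s["joints"].round(2))
p=np.array(s["eef_pos"])
for a in sys.argv[1:]:
    g=np.array([float(v) for v in a.split(",")]);print(a,"tool mm",R.inv().apply(g-p).round(1));p=g
E
python3 d.py 547.5,57,231 547.5,57,116
```

```text
t 3.45 pos [ 194.1 -487.8  231.3] yaw_y 0.1434 zax [-0.  0. -1.] w 1.004 gf 0.0 F [0.4 0.3 0.3] q [-1.42  0.31  1.5   0.    1.33 -1.56]
547.5,57,231 tool mm [4.887e+02 4.276e+02 3.000e-01]
547.5,57,116 tool mm [ -0.   0. 115.]
```

Request:
{"api": "send_rows", "payload": {
  "targets": [
    [-1,0.02,0.02,0,0,0,0],
    [-1,0.042,0.036,0,0,0,0],
    [-1,0.044,0.038,0,0,0,0],
    [-1,0.044,0.038,0,0,0,0],
    [-1,0.044,0.038,0,0,0,0],
    [-1,0.044,0.038,0,0,0,0],
    [-1,0.044,0.038,0,0,0,0],
    [-1,0.044,0.038,0,0,0,0],
    [-1,0.044,0.038,0,0,0,0],
    [-1,0.044,0.038,0,0,0,0]
  ]
}}

```text
time_s: 4.7
eef_pos: [494.2, -26.1, 231.5]
ee_rot: [0.0, 0.656, 0.755, 0.0]
force: [-0.8, -0.9, 0.1]
grip_width: 0.998
grip_force: 0.0
```

```bash
python3 d.py 547.5,57,231 547.5,57,116
```

```text
t 4.7 pos [494.2 -26.1 231.5] yaw_y 0.1391 zax [ 6.e-04 -3.e-04 -1.e+00] w 0.998 gf 0.0 F [-0.8 -0.9  0.1] q [-0.29  0.25  1.59 -0.    1.31 -0.43]
547.5,57,231 tool mm [74.9 64.3  0.5]
547.5,57,116 tool mm [ 0.00e+00 -1.00e-01  1.15e+02]
```

Request:
{"api": "send_rows", "payload": {
  "targets": [
    [-1,0.03,0.026,0,0,0,0],
    [-1,0.025,0.022,0,0,0,0],
    [-1,0.0135,0.012,0,0,0,0],
    [-1,0.0065,0.005,0,0,0,0],
    [-1,0,0,0,0,0,0],
    [-1,0,0,0.02,0,0,0],
    [-1,0,0,0.02,0,0,0],
    [-1,0,0,0.015,0,0,0],
    [-1,0,0,0.005,0,0,0],
    [-1,0,0,0,0,0,0]
  ]
}}

```text
time_s: 5.95
eef_pos: [547.3, 55.2, 171.5]
ee_rot: [0.0, 0.656, 0.754, 0.0]
force: [-0.5, 0.6, 0.7]
grip_width: 1.001
grip_force: 0.0
```

```bash
python3 d.py 547.5,57,116; python3 - <<'E'
from m import *
o=[]
for n in("top","side"):
    p=ctrl.capture(n); u=px(p,(547.5,57,154)).astype(int)
    o.append(cv2.resize(p["img"][max(0,u[1]-45):u[1]+45,u[0]-45:u[0]+45],(400,400),interpolation=2))
cv2.imwrite("pics/g1.png",cv2.cvtColor(np.hstack(o),4))
E
```

```text
t 5.95 pos [547.3  55.2 171.5] yaw_y 0.1388 zax [ 2.e-04 -0.e+00 -1.e+00] w 1.001 gf 0.0 F [-0.5  0.6  0.7] q [-0.11  0.42  1.51 -0.    1.21 -0.25]
547.5,57,116 tool mm [ 1.8  0.4 55.5]
```

View pics/g1.png

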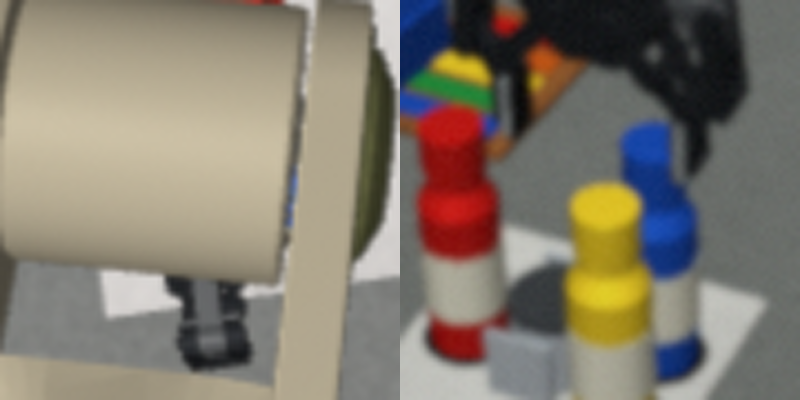

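The crop shows the open fingers spanning the yellow cap along the rack's x (right panel: cap at 605,205, fingers at 515 and 690). The big red bottle on the rack is confirmed. Next I descend and grip.

Request:
{"api": "send_rows", "payload": {
  "targets": [
    [-1,0.0018,0.0004,0.01,0,0,0],
    [-1,0,0,0.015,0,0,0],
    [-1,0,0,0.015,0,0,0],
    [-1,0,0,0.01,0,0,0],
    [-1,0,0,0.005,0,0,0],
    [0.0,0,0,0,0,0,0],
    [0.2,0,0,0,0,0,0],
    [0.6,0,0,0,0,0,0],
    [0.6,0,0,0,0,0,0],
    [0.6,0,0,0,0,0,0]
  ],
  "squeeze": 40
}}

```text
time_s: 7.3
eef_pos: [547.5, 57.2, 116.8]
ee_rot: [0.0, 0.656, 0.755, 0.0]
force: [-2.2, 0.5, 6.1]
grip_width: 0.409
grip_force: 39.7
```

```bash
python3 d.py 547.5,57,190 446.7,300.2,190 446.7,300.2,116
```

```text
t 7.3 pos [547.5  57.2 116.8] yaw_y 0.1391 zax [ 3.e-04 -2.e-04 -1.e+00] w 0.409 gf 39.709476828575134 F [-2.2  0.5  6.1] q [-0.11  0.48  1.57 -0.    1.09 -0.25]
547.5,57,190 tool mm [ -0.2   0.  -73.2]
446.7,300.2,190 tool mm [ 2.548e+02 -6.610e+01 -1.000e-01]
446.7,300.2,116 tool mm [ 0. -0. 74.]
```

Request:
{"api": "send_rows", "payload": {
  "targets": [
    [0.6,0,0,-0.005,0,0,0],
    [0.6,0,0,-0.015,0,0,0],
    [0.6,0,0,-0.02,0,0,0],
    [0.6,0,0,-0.02,0,0,0],
    [0.6,0,0,-0.01,0,0,0],
    [0.6,0.01,-0.002,-0.004,0,0,0],
    [0.6,0.02,-0.005,0,0,0,0],
    [0.6,0.03,-0.008,0,0,0,0],
    [0.6,0.035,-0.01,0,0,0,0],
    [0.6,0.035,-0.01,0,0,0,0]
  ]
}}

```text
time_s: 8.55
eef_pos: [493.2, 183.2, 189.6]
ee_rot: [-0.001, 0.656, 0.755, -0.0]
force: [0.5, -0.3, -1.6]
grip_width: 0.41
grip_force: 40.1
```

Request:
{"api": "send_rows", "payload": {
  "targets": [
    [0.6,0.035,-0.01,0,0,0,0],
    [0.6,0.035,-0.01,0,0,0,0],
    [0.6,0.027,-0.006,0,0,0,0],
    [0.6,0.018,-0.003,0,0,0,0],
    [0.6,0.01,-0.002,0,0,0,0],
    [0.6,0,0,0,0,0,0],
    [0.6,0,0,0.015,0,0,0],
    [0.6,0,0,0.02,0,0,0],
    [0.6,0,0,0.015,0,0,0],
    [0.6,0,0,0,0,0,0]
  ]
}}

```text
time_s: 9.8
eef_pos: [446.3, 300.0, 138.9]
ee_rot: [-0.001, 0.657, 0.754, -0.001]
force: [-0.1, 0.1, -1.2]
grip_width: 0.407
grip_force: 40.1
```

```bash
python3 d.py 446.7,300.2,116 555,-0.5,231
```

```text
t 9.8 pos [446.3 300.  138.9] yaw_y 0.1384 zax [-0.0025 -0.001  -1.    ] w 0.407 gf 40.14180600643158 F [-0.1  0.1 -1.2] q [ 0.37  0.43  1.58 -0.    1.13  0.24]
446.7,300.2,116 tool mm [ 0.1  0.5 22.9]
555,-0.5,231 tool mm [-312.8   65.5 -115. ]
```

Request:
{"api": "send_rows", "payload": {
  "targets": [
    [0.6,0,0,0.01,0,0,0],
    [0.6,0,0,0.008,0,0,0],
    [0.6,0,0,0.0045,0,0,0],
    [0.6,0,0,0,0,0,0],
    [0.0,0,0,0,0,0,0],
    [-0.4,0,0,0,0,0,0],
    [-0.4,0,0,0,0,0,0],
    [-0.4,0,0,-0.01,0,0,0],
    [-0.4,0,0,-0.03,0,0,0],
    [-0.4,0,0,-0.035,0,0,0]
  ]
}}

```text
time_s: 11.05
eef_pos: [446.6, 300.6, 194.2]
ee_rot: [-0.0, 0.656, 0.755, -0.0]
force: [0.2, 1.2, 0.1]
grip_width: 0.697
grip_force: 0.0
```

```bash
python3 d.py 446.7,300.2,190 555,-0.5,190
```

```text
t 11.05 pos [446.6 300.6 194.2] yaw_y 0.139 zax [-3.e-04 -1.e-04 -1.e+00] w 0.697 gf 0.0 F [0.2 1.2 0.1] q [0.37 0.37 1.51 0.   1.26 0.24]
446.7,300.2,190 tool mm [-0.4  0.1  4.2]
555,-0.5,190 tool mm [-312.8   65.6    0. ]
```

Request:
{"api": "send_rows", "payload": {
  "targets": [
    [-1,-0.02,0.004,0,0,0,0],
    [-1,-0.035,0.008,0,0,0,0],
    [-1,-0.04,0.008,0,0,0,0],
    [-1,-0.04,0.008,0,0,0,0],
    [-1,-0.04,0.008,0,0,0,0],
    [-1,-0.04,0.008,0,0,0,0],
    [-1,-0.04,0.008,0,0,0,0],
    [-1,-0.033,0.008,0,0,0,0],
    [-1,-0.018,0.004,0,0,0,0],
    [-1,-0.006,0.0015,0,0,0,0]
  ]
}}

```text
time_s: 12.3
eef_pos: [555.0, 0.3, 193.0]
ee_rot: [0.0, 0.657, 0.754, 0.0]
force: [-0.6, 0.4, 0.0]
grip_width: 0.999
grip_force: 0.0
```

```bash
python3 d.py 555,-0.5,194 555,-0.5,117;  python3 - <<'E'
from m import *
o=[]
for n in("top","side"):
    p=ctrl.capture(n); u=px(p,(555,0,100)).astype(int) if n=="side" else px(p,(550,56,4)).astype(int)
    o.append(cv2.resize(p["img"][max(0,u[1]-60):u[1]+60,u[0]-60:u[0]+60],(400,400),interpolation=2))
    v=hsv(ortho(p,4)); d=((v[...,2]<90)&(v[...,1]<70)).astype(np.uint8)*255
    try:
        k=blob(d,(549,58),32);c,r=cv2.minEnclosingCircle(k);M=cv2.moments(k);print(n,W(c),r,W((M['m10']/M['m00'],M['m01']/M['m00'])))
    except Exception as e: print(e)
cv2.imwrite("pics/g2.png",cv2.cvtColor(np.hstack(o),4))
E
```

```text
t 12.3 pos [5.55e+02 3.00e-01 1.93e+02] yaw_y 0.1383 zax [ 2.e-04  1.e-04 -1.e+00] w 0.999 gf 0.0 F [-0.6  0.4  0. ] q [-0.21  0.41  1.46  0.    1.27 -0.35]
555,-0.5,194 tool mm [-0.8 -0.1 -1. ]
555,-0.5,117 tool mm [-0. -0. 77.]
top [548.1, 60.9] 30.00041389465332 [539.2, 62.5]
side [546.9, 55.7] 26.801868438720703 [546.4, 56.4]
```

View pics/g2.png

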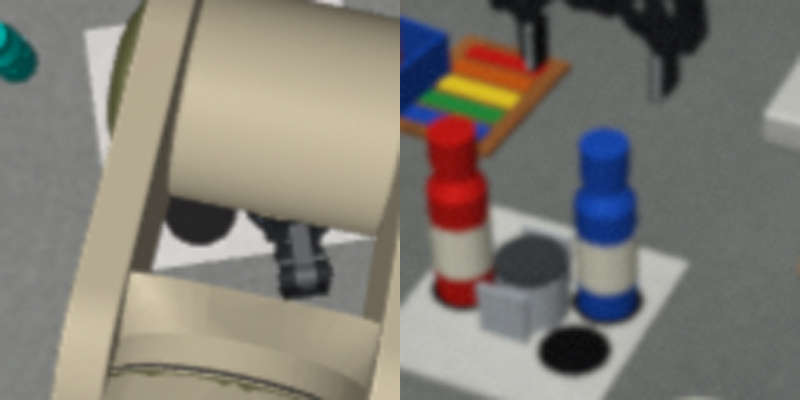

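The yellow mark is empty (right panel 575,350), at about (547,56), which matches my grasp. The fingers hang over the blue cap (605,145), so I descend on blue.

Request:
{"api": "send_rows", "payload": {
  "targets": [
    [-1,-0.0008,0,0.012,0,0,0],
    [-1,0,0,0.02,0,0,0],
    [-1,0,0,0.02,0,0,0],
    [-1,0,0,0.015,0,0,0],
    [-1,0,0,0.007,0,0,0],
    [-1,0,0,0.002,0,0,0],
    [0.2,0,0,0,0,0,0],
    [0.6,0,0,0,0,0,0],
    [0.6,0,0,0,0,0,0],
    [0.6,0,0,0,0,0,0]
  ]
}}

```text
time_s: 13.65
eef_pos: [555.0, -0.2, 117.3]
ee_rot: [0.0, 0.656, 0.755, -0.0]
force: [-1.6, -0.7, 4.6]
grip_width: 0.408
grip_force: 39.7
```

```bash
python3 d.py 555,-0.5,190 522.6,303.5,190 522.6,303.5,116
```

```text
t 13.65 pos [ 5.550e+02 -2.000e-01  1.173e+02] yaw_y 0.1391 zax [ 3.e-04 -2.e-04 -1.e+00] w 0.408 gf 39.74393606185913 F [-1.6 -0.7  4.6] q [-0.21  0.49  1.55 -0.    1.1  -0.35]
555,-0.5,190 tool mm [ -0.4  -0.  -72.7]
522.6,303.5,190 tool mm [ 3.056e+02  1.010e+01 -1.000e-01]
522.6,303.5,116 tool mm [ 0. -0. 74.]
```

Request:
{"api": "send_rows", "payload": {
  "targets": [
    [0.6,0,0,-0.005,0,0,0],
    [0.6,0,0,-0.015,0,0,0],
    [0.6,0,0,-0.02,0,0,0],
    [0.6,0,0,-0.02,0,0,0],
    [0.6,0,0,-0.01,0,0,0],
    [0.6,0.01,0,-0.004,0,0,0],
    [0.6,0.022,0.001,0,0,0,0],
    [0.6,0.033,0.001,0,0,0,0],
    [0.6,0.04,0.001,0,0,0,0],
    [0.6,0.04,0.001,0,0,0,0]
  ]
}}

```text
time_s: 14.9
eef_pos: [538.1, 145.8, 190.2]
ee_rot: [-0.001, 0.656, 0.755, -0.0]
force: [0.7, 0.4, -2.1]
grip_width: 0.407
grip_force: 40.1
```

Request:
{"api": "send_rows", "payload": {
  "targets": [
    [0.6,0.04,0.001,0,0,0,0],
    [0.6,0.04,0.002,0,0,0,0],
    [0.6,0.04,0.002,0,0,0,0],
    [0.6,0.025,0.001,0,0,0,0],
    [0.6,0.0103,0,0,0,0,0],
    [0.6,0.005,0,0,0,0,0],
    [0.6,0,0,0.015,0,0,0],
    [0.6,0,0,0.02,0,0,0],
    [0.6,0,0,0.015,0,0,0],
    [0.6,0,0,0,0,0,0]
  ]
}}

```text
time_s: 16.15
eef_pos: [522.1, 303.0, 139.3]
ee_rot: [-0.001, 0.657, 0.754, -0.001]
force: [0.3, -0.3, -1.6]
grip_width: 0.413
grip_force: 40.1
```

```bash
python3 d.py 522.6,303.5,116.6
```

```text
t 16.15 pos [522.1 303.  139.3] yaw_y 0.1383 zax [-2.6e-03 -9.0e-04 -1.0e+00] w 0.413 gf 40.14275372028351 F [ 0.3 -0.3 -1.6] q [ 0.33  0.57  1.37 -0.    1.21  0.19]
522.6,303.5,116.6 tool mm [ 0.5  0.6 22.7]
```

Request:
{"api": "send_rows", "payload": {
  "targets": [
    [0.6,0,0,0.01,0,0,0],
    [0.6,0,0,0.008,0,0,0],
    [0.6,0,0,0.0045,0,0,0],
    [0.6,0,0,0,0,0,0],
    [0.0,0,0,0,0,0,0],
    [-0.4,0,0,0,0,0,0],
    [-0.4,0,0,0,0,0,0],
    [-0.4,0,0,-0.01,0,0,0],
    [-0.4,0,0,-0.03,0,0,0],
    [-0.4,0,0,-0.035,0,0,0]
  ]
}}

```text
time_s: 17.4
eef_pos: [522.4, 303.6, 194.6]
ee_rot: [-0.0, 0.656, 0.755, -0.0]
force: [-0.0, 0.2, 0.7]
grip_width: 0.699
grip_force: 0.0
```

```bash
python3 d.py 657,42.5,190 657,42.5,117
```

```text
t 17.4 pos [522.4 303.6 194.6] yaw_y 0.139 zax [-2.e-04 -1.e-04 -1.e+00] w 0.699 gf 0.0 F [-0.   0.2  0.7] q [ 0.33  0.52  1.3  -0.    1.33  0.19]
657,42.5,190 tool mm [-277.2   97.1    4.6]
657,42.5,117 tool mm [ 0.  0. 73.]
```

Request:
{"api": "send_rows", "payload": {
  "targets": [
    [-1,-0.015,0.005,0,0,0,0],
    [-1,-0.03,0.01,0,0,0,0],
    [-1,-0.036,0.013,0,0,0,0],
    [-1,-0.036,0.013,0,0,0,0],
    [-1,-0.036,0.013,0,0,0,0],
    [-1,-0.036,0.013,0,0,0,0],
    [-1,-0.036,0.013,0,0,0,0],
    [-1,-0.03,0.01,0,0,0,0],
    [-1,-0.016,0.0055,0,0,0,0],
    [-1,-0.006,0.0015,0,0,0,0]
  ]
}}

```text
time_s: 18.65
eef_pos: [657.0, 42.2, 192.9]
ee_rot: [-0.0, 0.657, 0.754, -0.0]
force: [-0.0, 1.5, 0.7]
grip_width: 0.999
grip_force: 0.0
```

```bash
python3 d.py 657,42.5,190 657,42.5,117;  python3 - <<'E'
from m import *
p=ctrl.capture("side"); u=px(p,(600,30,50)).astype(int)
save(p,"s3")
cv2.imwrite("pics/g3.png",cv2.resize(cv2.cvtColor(p["img"],4)[u[1]-70:u[1]+130,u[0]-100:u[0]+100],(600,600),interpolation=2))
v=hsv(ortho(p,4)); d=((v[...,2]<90)&(v[...,1]<70)).astype(np.uint8)*255
for g in((548,57),(556,-1)):
    k=blob(d,g,32);c,r=cv2.minEnclosingCircle(k);M=cv2.moments(k);print(W(c),r,W((M['m10']/M['m00'],M['m01']/M['m00'])))
E
```

```text
t 18.65 pos [657.   42.2 192.9] yaw_y 0.1383 zax [-7.e-04  2.e-04 -1.e+00] w 0.999 gf 0.0 F [-0.   1.5  0.7] q [-0.11  0.64  1.1   0.    1.4  -0.25]
657,42.5,190 tool mm [0.3 0.  2.9]
657,42.5,117 tool mm [-0.  0. 73.]
[546.9, 55.7] 26.801868438720703 [546.4, 56.5]
[557.6, 0.9] 29.585058212280273 [554.9, 0.2]
```

View pics/g3.png

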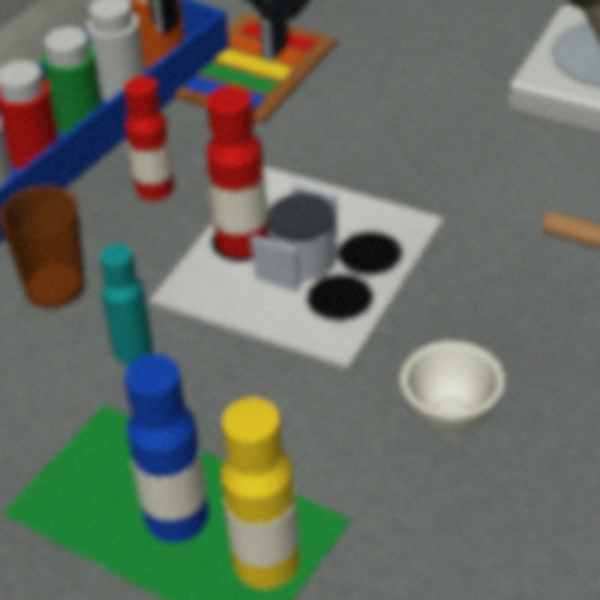

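Blue and yellow stand upright on the mat (170,450 and 260,500), and both near marks are clear (370,252 and 340,297). Next is the big red bottle (235,170), with the gripper above it.

Request:
{"api": "send_rows", "payload": {
  "targets": [
    [-1,0.0003,0,0.012,0,0,0],
    [-1,0,0,0.02,0,0,0],
    [-1,0,0,0.02,0,0,0],
    [-1,0,0,0.015,0,0,0],
    [-1,0,0,0.007,0,0,0],
    [-1,0,0,0.002,0,0,0],
    [0.2,0,0,0,0,0,0],
    [0.6,0,0,0,0,0,0],
    [0.6,0,0,0,0,0,0],
    [0.6,0,0,0,0,0,0]
  ]
}}

```text
time_s: 19.95
eef_pos: [656.9, 43.0, 117.8]
ee_rot: [0.0, 0.656, 0.755, -0.0]
force: [-3.1, -0.3, 4.4]
grip_width: 0.409
grip_force: 39.8
```

```bash
python3 d.py 657,42.5,190 560,60,190 560,220,190 598.5,306.8,190
```

```text
t 19.95 pos [656.9  43.  117.8] yaw_y 0.139 zax [ 0.e+00 -2.e-04 -1.e+00] w 0.409 gf 39.755369424819946 F [-3.1 -0.3  4.4] q [-0.11  0.7   1.19 -0.    1.25 -0.25]
657,42.5,190 tool mm [ -0.5   0.  -72.2]
560,60,190 tool mm [ 30.8 -93.6  -0. ]
560,220,190 tool mm [158.5  22.2  -0. ]
598.5,306.8,190 tool mm [80.6 50.2 -0. ]
```

Request:
{"api": "send_rows", "payload": {
  "targets": [
    [0.6,0,0,-0.006,0,0,0],
    [0.6,0,0,-0.016,0,0,0],
    [0.6,0,0,-0.02,0,0,0],
    [0.6,0,0,-0.02,0,0,0],
    [0.6,0,-0.005,-0.01,0,0,0],
    [0.6,0.002,-0.017,0,0,0,0],
    [0.6,0.006,-0.025,0,0,0,0],
    [0.6,0.01,-0.025,0,0,0,0],
    [0.6,0.015,-0.016,0,0,0,0],
    [0.6,0.022,-0.006,0,0,0,0]
  ]
}}

```text
time_s: 21.2
eef_pos: [555.4, 84.9, 189.6]
ee_rot: [0.0, 0.657, 0.754, 0.0]
force: [0.3, -0.2, -1.2]
grip_width: 0.409
grip_force: 40.5
```

Request:
{"api": "send_rows", "payload": {
  "targets": [
    [0.6,0.03,0.002,0,0,0,0],
    [0.6,0.033,0.004,0,0,0,0],
    [0.6,0.033,0.005,0,0,0,0],
    [0.6,0.033,0.008,0,0,0,0],
    [0.6,0.03,0.014,0,0,0,0],
    [0.6,0.025,0.018,0,0,0,0],
    [0.6,0.018,0.014,0,0,0,0],
    [0.6,0.01,0.006,0,0,0,0],
    [0.6,0.003,0.002,0,0,0,0],
    [0.6,0,0,0,0,0,0]
  ]
}}

```text
time_s: 22.45
eef_pos: [598.6, 307.3, 189.3]
ee_rot: [0.0, 0.656, 0.754, -0.0]
force: [0.3, 0.8, -1.7]
grip_width: 0.408
grip_force: 40.5
```

```bash
python3 d.py 598.5,306.8,190 598.5,306.8,117.2
```

```text
t 22.45 pos [598.6 307.3 189.3] yaw_y 0.1388 zax [-1.e-04 -2.e-04 -1.e+00] w 0.408 gf 40.45690655708313 F [ 0.3  0.8 -1.7] q [ 0.3   0.68  1.04 -0.    1.42  0.16]
598.5,306.8,190 tool mm [-0.5 -0.2 -0.7]
598.5,306.8,117.2 tool mm [ 0.   0.  72.8]
```

Request:
{"api": "send_rows", "payload": {
  "targets": [
    [0.6,0,0,0.01,0,0,0],
    [0.6,0,0,0.02,0,0,0],
    [0.6,0,0,0.02,0,0,0],
    [0.6,0,0,0.013,0,0,0],
    [0.6,0,0,0.006,0,0,0],
    [0.6,0,0,0.003,0,0,0],
    [0.6,0,0,0,0,0,0],
    [0.0,0,0,0,0,0,0],
    [-0.4,0,0,0,0,0,0],
    [-0.4,0,0,0,0,0,0]
  ]
}}

```text
time_s: 23.7
eef_pos: [598.9, 307.6, 117.6]
ee_rot: [0.0, 0.656, 0.755, 0.0]
force: [0.1, -0.4, 0.6]
grip_width: 0.7
grip_force: 0.0
```

Request:
{"api": "send_rows", "payload": {
  "targets": [
    [-0.4,0,0,-0.01,0,0,0],
    [-0.4,0,0,-0.025,0,0,0],
    [-0.4,0,0,-0.035,0,0,0],
    [-0.7,-0.01,-0.005,-0.005,0,0,0],
    [-1,-0.03,-0.01,0,0,0,0],
    [-1,-0.035,-0.01,0,0,0,0],
    [-1,-0.035,-0.01,0,0,0,0],
    [-1,-0.035,-0.01,0,0,0,0],
    [-1,-0.035,-0.01,0,0,0,0],
    [-1,-0.03,-0.01,0,0,0,0]
  ]
}}

```text
time_s: 24.95
eef_pos: [562.7, 88.9, 191.9]
ee_rot: [-0.0, 0.657, 0.754, -0.0]
force: [0.2, -0.7, 1.9]
grip_width: 1.001
grip_force: 0.0
```

```bash
python3 d.py 600,35,190 600,35,14;  python3 - <<'E'
from m import *
for n in ("side","top"):
    p=ctrl.capture(n); 
    v=hsv(ortho(p,4)); d=((v[...,2]<60)&(v[...,1]<90)).astype(np.uint8)*255
    for g in((548,57),(556,-1),(657,43)):
      try:
        k=cv2.convexHull(blob(d,g,34));c,r=cv2.minEnclosingCircle(k);M=cv2.moments(k);print(n,W(c),r,W((M['m10']/M['m00'],M['m01']/M['m00'])),cv2.boundingRect(k))
      except Exception: print("none")
    v=hsv(ortho(p,54)); d=((v[...,2]<75)&(v[...,1]<70)).astype(np.uint8)*255
    try:
        k=blob(d,(597,36),40);M=cv2.moments(k);print(n,"tin lid",W(cv2.minEnclosingCircle(k)[0]),cv2.minEnclosingCircle(k)[1],W((M['m10']/M['m00'],M['m01']/M['m00'])))
    except Exception: print("none")
    if n=="side":
        cv2.imwrite("pics/g4.png",cv2.resize(cv2.cvtColor(p["img"],4)[110:345,110:390],(714,600),interpolation=2))
E
```

```text
t 24.95 pos [562.7  88.9 191.9] yaw_y 0.1384 zax [-7.e-04 -1.e-04 -1.e+00] w 1.001 gf 0.0 F [ 0.2 -0.7  1.9] q [-0.05  0.44  1.42 -0.    1.28 -0.19]
600,35,190 tool mm [-58.6  29.5   1.9]
600,35,14 tool mm [-0.00e+00  1.00e-01  1.76e+02]
side [546.3, 56.7] 24.303876876831055 [546.2, 56.7] (370, 281, 48, 47)
side [555.0, -0.5] 24.96507453918457 [554.2, -0.3] (427, 273, 47, 47)
side [655.5, 40.0] 25.811918258666992 [657.8, 42.4] (385, 172, 50, 40)
side tin lid [597.8, 45.1] 33.1087760925293 [595.2, 40.4]
top [545.0, 39.5] 16.007909774780273 [545.6, 37.9] (409, 289, 8, 33)
top [553.8, -0.2] 25.000308990478516 [553.7, -0.1] (426, 272, 49, 49)
top [658.0, 29.0] 29.427976608276367 [658.8, 25.7] (416, 163, 15, 59)
top tin lid [593.5, 28.5] 30.207714080810547 [591.0, 21.7]
```

View pics/g4.png

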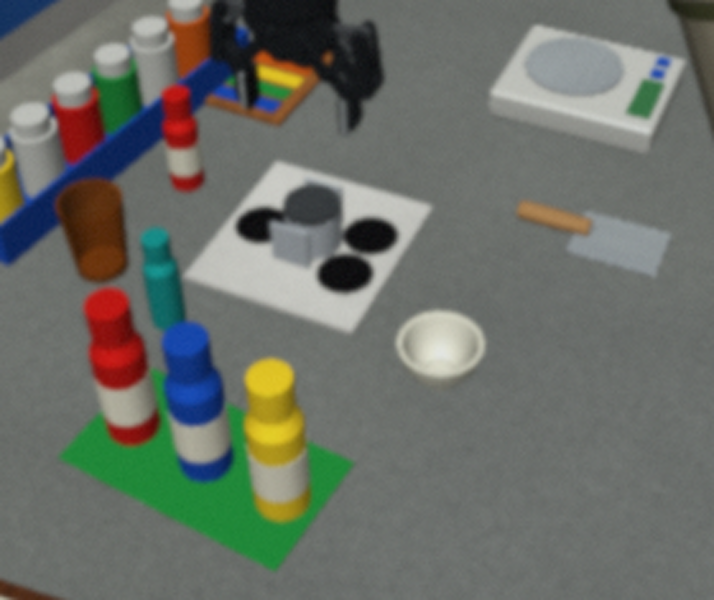

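All three bottles stand on the mat, the tin is free, and the mortar, spatula and beaker are untouched. The marks put the rack origin at about (598.2,35). Next is the tin.

Request:
{"api": "send_rows", "payload": {
  "targets": [
    [-1,-0.015,0.007,0,0,0,0],
    [-1,-0.025,0.012,0,0,0,0],
    [-1,-0.014,0.0065,0,0,0,0],
    [-1,-0.0044,0.0023,0.01,0,0,0],
    [-1,0,0,0.02,0,0,0],
    [-1,0,0,0.025,0,0,0],
    [-1,0,0,0.025,0,0,0],
    [-1,0,0,0.015,0,0,0],
    [-1,0,0,0.005,0,0,0],
    [-1,0,0,0,0,0,0]
  ]
}}

```text
time_s: 26.3
eef_pos: [599.2, 36.7, 92.6]
ee_rot: [0.0, 0.656, 0.755, 0.0]
force: [-0.0, 0.2, 0.3]
grip_width: 0.999
grip_force: 0.0
```

```bash
python3 d.py 598.3,35,14;  python3 - <<'E'
from m import *
p=ctrl.capture("side"); u=px(p,(598,35,40)).astype(int)
cv2.imwrite("pics/g5.png",cv2.resize(cv2.cvtColor(p["img"],4)[u[1]-50:u[1]+50,u[0]-60:u[0]+60],(600,500),interpolation=2))
E
```

```text
t 26.3 pos [599.2  36.7  92.6] yaw_y 0.1392 zax [ 4.e-04 -0.e+00 -1.e+00] w 0.999 gf 0.0 F [-0.   0.2  0.3] q [-0.13  0.61  1.43  0.    1.1  -0.27]
598.3,35,14 tool mm [-1.5 -1.2 78.6]
```

View pics/g5.png

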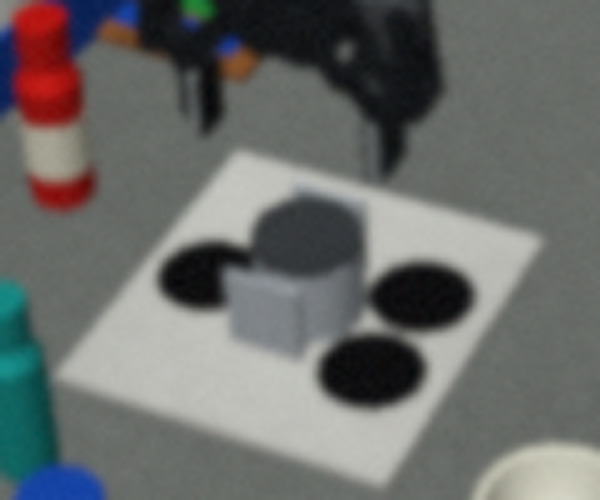

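The tin (310,260) is centred between the two finger tips (205,125 and 385,170), so I descend and grip it.

Request:
{"api": "send_rows", "payload": {
  "targets": [
    [-1,-0.0015,-0.0012,0.01,0,0,0],
    [-1,0,0,0.02,0,0,0],
    [-1,0,0,0.02,0,0,0],
    [-1,0,0,0.015,0,0,0],
    [-1,0,0,0.009,0,0,0],
    [-1,0,0,0.004,0,0,0],
    [-0.3,0,0,0,0,0,0],
    [0.2,0,0,0,0,0,0],
    [0.2,0,0,0,0,0,0],
    [0.2,0,0,0,0,0,0]
  ]
}}

```text
time_s: 27.6
eef_pos: [598.5, 34.9, 15.1]
ee_rot: [0.001, 0.656, 0.755, 0.0]
force: [-0.1, 0.4, 5.6]
grip_width: 0.643
grip_force: 43.1
```

```bash
python3 d.py 598.3,35,130 489,-321,130 489,-321,53
```

```text
t 27.6 pos [598.5  34.9  15.1] yaw_y 0.139 zax [ 1.2e-03 -2.0e-04 -1.0e+00] w 0.643 gf 43.07912975549698 F [-0.1  0.4  5.6] q [-0.14  0.71  1.48 -0.    0.95 -0.28]
598.3,35,130 tool mm [ 1.000e-01 -0.000e+00 -1.149e+02]
489,-321,130 tool mm [-3.374e+02 -1.576e+02 -1.000e-01]
489,-321,53 tool mm [ 0.  -0.1 77. ]
```

Request:
{"api": "send_rows", "payload": {
  "targets": [
    [0.2,0,0,-0.006,0,0,0],
    [0.2,0,0,-0.018,0,0,0],
    [0.2,0,0,-0.022,0,0,0],
    [0.2,0,0,-0.022,0,0,0],
    [0.2,0,0,-0.022,0,0,0],
    [0.2,-0.005,-0.002,-0.01,0,0,0],
    [0.2,-0.018,-0.008,-0.005,0,0,0],
    [0.2,-0.03,-0.014,0,0,0,0],
    [0.2,-0.034,-0.016,0,0,0,0],
    [0.2,-0.034,-0.016,0,0,0,0]
  ]
}}

```text
time_s: 28.85
eef_pos: [558.1, -94.8, 118.7]
ee_rot: [-0.001, 0.657, 0.754, -0.0]
force: [-0.0, 0.4, -1.8]
grip_width: 0.643
grip_force: 42.9
```

Request:
{"api": "send_rows", "payload": {
  "targets": [
    [0.2,-0.034,-0.016,0,0,0,0],
    [0.2,-0.034,-0.016,0,0,0,0],
    [0.2,-0.034,-0.016,0,0,0,0],
    [0.2,-0.034,-0.016,0,0,0,0],
    [0.2,-0.034,-0.016,0,0,0,0],
    [0.2,-0.025,-0.012,0,0,0,0],
    [0.2,-0.015,-0.007,0,0,0,0],
    [0.2,-0.0065,-0.0025,0,0,0,0],
    [0.2,0,0,0,0,0,0],
    [0.2,0,0,0,0,0,0]
  ]
}}

```text
time_s: 30.1
eef_pos: [489.1, -320.4, 119.3]
ee_rot: [-0.0, 0.656, 0.755, 0.0]
force: [0.4, 0.1, -1.6]
grip_width: 0.652
grip_force: 42.9
```

```bash
python3 d.py 489,-321,120 489,-321,53.5
```

```text
t 30.1 pos [ 489.1 -320.4  119.3] yaw_y 0.1399 zax [-1.e-04  3.e-04 -1.e+00] w 0.652 gf 42.86604344844818 F [ 0.4  0.1 -1.6] q [-0.78  0.55  1.45  0.    1.14 -0.92]
489,-321,120 tool mm [-0.6 -0.2 -0.7]
489,-321,53.5 tool mm [-0.   0.  66.5]
```

Request:
{"api": "send_rows", "payload": {
  "targets": [
    [0.2,-0.0006,-0.0002,0.012,0,0,0],
    [0.2,0,0,0.018,0,0,0],
    [0.2,0,0,0.016,0,0,0],
    [0.2,0,0,0.01,0,0,0],
    [0.2,0,0,0.006,0,0,0],
    [0.2,0,0,0.0035,0,0,0],
    [0.2,0,0,0,0,0,0],
    [-0.5,0,0,0,0,0,0],
    [-1,0,0,0,0,0,0],
    [-1,0,0,0,0,0,0]
  ]
}}

```text
time_s: 31.35
eef_pos: [488.9, -321.9, 54.1]
ee_rot: [0.0, 0.656, 0.754, -0.0]
force: [-0.4, -0.4, -0.5]
grip_width: 1.002
grip_force: 0.0
```

Request:
{"api": "send_rows", "payload": {
  "targets": [
    [-1,0,0,-0.015,0,0,0],
    [-1,0,0,-0.03,0,0,0],
    [-1,0,0,-0.04,0,0,0],
    [-1,0,0,-0.04,0,0,0],
    [-1,0.02,0.01,-0.015,0,0,0],
    [-1,0.035,0.012,0,0,0,0],
    [-1,0.04,0.012,0,0,0,0],
    [-1,0.04,0.012,0,0,0,0],
    [-1,0.04,0.012,0,0,0,0],
    [-1,0.04,0.012,0,0,0,0]
  ]
}}

```text
time_s: 32.6
eef_pos: [528.0, -96.5, 193.5]
ee_rot: [-0.001, 0.656, 0.755, -0.0]
force: [-0.5, -0.1, 0.5]
grip_width: 0.997
grip_force: 0.0
```

```bash
python3 - <<'E'
from m import *
for n in ("side","top"):
    p=ctrl.capture(n); v=hsv(ortho(p,92)); d=((v[...,2]<85)&(v[...,1]<70)).astype(np.uint8)*255
    try:
        k=blob(d,(489,-321),50);c,r=cv2.minEnclosingCircle(k);print(n,"lid",W(c),r)
    except Exception: print("none")
    print([(np.round(l["point"]).tolist(),round(l["score"],2),at(p,l["point"],42).tolist()) for l in ctrl.landmark_of("tin",p)[:2]])
    # bottle caps on mat
    for nm,hue,c0 in(("red",0,(598,307)),("blue",110,(522,303)),("yellow",27,(447,300))):
        k=cap(p,153,hue,c0,34);print(n,nm,"x",850-k[:,0,1].max(),850-k[:,0,1].min(),"y",450-k[:,0,0].max(),450-k[:,0,0].min())
    if n=="side":
        cv2.imwrite("pics/g6.png",cv2.resize(cv2.cvtColor(p["img"],4)[100:180,280:400],(750,500),interpolation=2))
E
python3 d.py 598.7,307.3,200 598.7,307.3,118
```

```text
side lid [487.3, -318.5] 31.365503311157227
[([339.0, 136.0], 0.66, [476.1, -324.9])]
side red x 565 613 y 291 337
side blue x 490 539 y 287 334
side yellow x 415 461 y 284 332
top lid [490.4, -318.5] 27.22648811340332
[([396.0, 226.0], 0.64, [487.8, -317.7])]
top red x 569 613 y 273 324
top blue x 498 537 y 269 320
top yellow x 426 467 y 266 317
t 32.8 pos [528.1 -98.  193.6] yaw_y 0.1409 zax [-7.e-04  2.e-04 -1.e+00] w 1.0 gf 0.0 F [-0.  -0.2  0.6] q [-0.4   0.37  1.52 -0.    1.25 -0.54]
598.7,307.3,200 tool mm [391.3 126.8  -6.4]
598.7,307.3,118 tool mm [-0.   0.1 82. ]
```

View pics/g6.png

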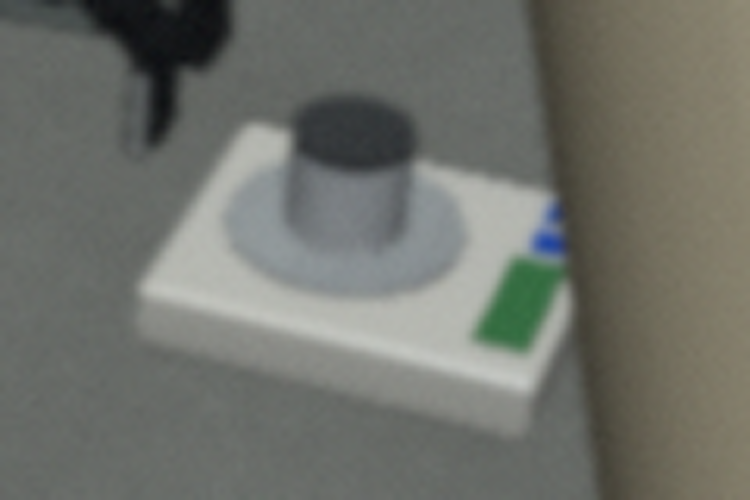

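The tin stands upright in the middle of the pan (350,180). Bottles go back next, red first.

Request:
{"api": "send_rows", "payload": {
  "targets": [
    [-0.4,0.02,0.007,0,0,0,0],
    [-0.4,0.035,0.011,0,0,0,0],
    [-0.4,0.042,0.014,0,0,0,0],
    [-0.4,0.042,0.014,0,0,0,0],
    [-0.4,0.042,0.014,0,0,0,0],
    [-0.4,0.042,0.014,0,0,0,0],
    [-0.4,0.042,0.014,0,0,0,0],
    [-0.4,0.042,0.014,0,0,0,0],
    [-0.4,0.036,0.011,0,0,0,0],
    [-0.4,0.03,0.009,0,0,0,0]
  ]
}}

```text
time_s: 34.05
eef_pos: [597.7, 287.8, 193.3]
ee_rot: [-0.0, 0.657, 0.754, -0.0]
force: [-0.0, -0.2, 0.8]
grip_width: 0.697
grip_force: 0.0
```

```bash
python3 d.py 598.7,307.3,190 598.7,307.3,117
```

```text
t 34.05 pos [597.7 287.8 193.3] yaw_y 0.1383 zax [-7.e-04 -3.e-04 -1.e+00] w 0.697 gf 0.0 F [-0.  -0.2  0.8] q [ 0.27  0.65  1.08 -0.    1.41  0.13]
598.7,307.3,190 tool mm [19.2  3.7  3.3]
598.7,307.3,117 tool mm [ 0.   0.1 73. ]
```

Request:
{"api": "send_rows", "payload": {
  "targets": [
    [-0.4,0.012,0.0025,0,0,0,0],
    [-0.4,0.0067,0.0015,0,0,0,0],
    [-0.4,0,0,0.01,0,0,0],
    [-0.4,0,0,0.015,0,0,0],
    [-0.4,0,0,0.005,0,0,0],
    [-0.4,0,0,0,0,0,0],
    [-0.4,0,0,0,0,0,0],
    [-0.4,0,0,0,0,0,0],
    [-0.4,0,0,0,0,0,0],
    [-0.4,0,0,0,0,0,0]
  ]
}}

```text
time_s: 35.3
eef_pos: [598.8, 306.2, 163.9]
ee_rot: [0.0, 0.656, 0.755, 0.0]
force: [0.6, -0.3, 0.0]
grip_width: 0.701
grip_force: 0.0
```

```bash
python3 d.py 598.8,307.5,117
```

```text
t 35.3 pos [598.8 306.2 163.9] yaw_y 0.139 zax [ 1.e-04  0.e+00 -1.e+00] w 0.701 gf 0.0 F [ 0.6 -0.3  0. ] q [ 0.3   0.7   1.08 -0.    1.37  0.16]
598.8,307.5,117 tool mm [ 1.3  0.1 46.9]
```

Request:
{"api": "send_rows", "payload": {
  "targets": [
    [-0.4,0.0013,0,0.01,0,0,0],
    [-0.4,0,0,0.015,0,0,0],
    [-0.4,0,0,0.012,0,0,0],
    [-0.4,0,0,0.007,0,0,0],
    [-0.4,0,0,0.003,0,0,0],
    [0.2,0,0,0,0,0,0],
    [0.6,0,0,0,0,0,0],
    [0.6,0,0,0,0,0,0],
    [0.6,0,0,0,0,0,0],
    [0.6,0,0,0,0,0,0]
  ]
}}

```text
time_s: 36.55
eef_pos: [598.7, 307.6, 117.2]
ee_rot: [0.0, 0.656, 0.755, 0.0]
force: [-1.9, -0.3, 2.2]
grip_width: 0.411
grip_force: 40.2
```

```bash
python3 d.py 598.8,307.5,190 560,220,190 560,60,190 656,42.9,190 656,42.9,118
```

```text
t 36.55 pos [598.7 307.6 117.2] yaw_y 0.139 zax [ 5.e-04  2.e-04 -1.e+00] w 0.411 gf 40.17848074436188 F [-1.9 -0.3  2.2] q [0.3  0.74 1.13 0.   1.27 0.16]
598.8,307.5,190 tool mm [ -0.1   0.1 -72.8]
560,220,190 tool mm [-81.3 -50.5  -0. ]
560,60,190 tool mm [-158.5  -22.2   -0. ]
656,42.9,190 tool mm [-30.2  92.7   0. ]
656,42.9,118 tool mm [-0. -0. 72.]
```

Request:
{"api": "send_rows", "payload": {
  "targets": [
    [0.6,0,0,-0.006,0,0,0],
    [0.6,0,0,-0.016,0,0,0],
    [0.6,0,0,-0.02,0,0,0],
    [0.6,0,0,-0.02,0,0,0],
    [0.6,-0.005,-0.002,-0.01,0,0,0],
    [0.6,-0.015,-0.008,-0.002,0,0,0],
    [0.6,-0.022,-0.016,0,0,0,0],
    [0.6,-0.026,-0.016,0,0,0,0],
    [0.6,-0.03,-0.012,0,0,0,0],
    [0.6,-0.032,-0.007,0,0,0,0]
  ]
}}

```text
time_s: 37.8
eef_pos: [555.6, 169.2, 191.0]
ee_rot: [-0.0, 0.656, 0.755, -0.0]
force: [0.8, 0.6, -1.6]
grip_width: 0.411
grip_force: 40.3
```

Request:
{"api": "send_rows", "payload": {
  "targets": [
    [0.6,-0.033,-0.005,0,0,0,0],
    [0.6,-0.033,-0.004,0,0,0,0],
    [0.6,-0.028,-0.002,0,0,0,0],
    [0.6,-0.02,0.006,0,0,0,0],
    [0.6,-0.014,0.014,0,0,0,0],
    [0.6,-0.008,0.02,0,0,0,0],
    [0.6,-0.003,0.02,0,0,0,0],
    [0.6,-0.001,0.018,0,0,0,0],
    [0.6,0,0.01,0,0,0,0],
    [0.6,0,0.004,0,0,0,0]
  ]
}}

```text
time_s: 39.05
eef_pos: [656.3, 43.0, 190.4]
ee_rot: [-0.0, 0.656, 0.755, -0.0]
force: [-0.4, -0.7, -1.9]
grip_width: 0.407
grip_force: 40.4
```

```bash
python3 d.py 656,42.9,190 656,42.9,118
```

```text
t 39.05 pos [656.3  43.  190.4] yaw_y 0.1393 zax [-4.e-04  1.e-04 -1.e+00] w 0.407 gf 40.41221737861633 F [-0.4 -0.7 -1.9] q [-0.11  0.64  1.1   0.    1.4  -0.25]
656,42.9,190 tool mm [-0.1 -0.3  0.4]
656,42.9,118 tool mm [-0.  0. 72.]
```

Request:
{"api": "send_rows", "payload": {
  "targets": [
    [0.6,0,-0.0003,0.01,0,0,0],
    [0.6,0,0,0.02,0,0,0],
    [0.6,0,0,0.02,0,0,0],
    [0.6,0,0,0.013,0,0,0],
    [0.6,0,0,0.006,0,0,0],
    [0.6,0,0,0.003,0,0,0],
    [0.6,0,0,0,0,0,0],
    [0.0,0,0,0,0,0,0],
    [-0.4,0,0,0,0,0,0],
    [-0.4,0,0,0,0,0,0]
  ]
}}

```text
time_s: 40.3
eef_pos: [655.7, 42.8, 119.1]
ee_rot: [0.0, 0.656, 0.754, 0.0]
force: [-0.4, 0.6, -0.5]
grip_width: 0.704
grip_force: 0.0
```

```bash
python3 d.py 656,42.9,190 522.7,303.7,190
```

```text
t 40.3 pos [655.7  42.8 119.1] yaw_y 0.1389 zax [ 6.e-04 -0.e+00 -1.e+00] w 0.704 gf 0.0 F [-0.4  0.6 -0.5] q [-0.11  0.7   1.2   0.    1.25 -0.25]
656,42.9,190 tool mm [  0.    0.3 -70.9]
522.7,303.7,190 tool mm [ 2.767e+02 -9.590e+01 -1.000e-01]
```

Request:
{"api": "send_rows", "payload": {
  "targets": [
    [-0.4,0,0,-0.01,0,0,0],
    [-0.4,0,0,-0.025,0,0,0],
    [-0.4,0,0,-0.03,0,0,0],
    [-0.4,0.008,-0.003,-0.008,0,0,0],
    [-0.4,0.022,-0.008,0,0,0,0],
    [-0.4,0.032,-0.011,0,0,0,0],
    [-0.4,0.036,-0.012,0,0,0,0],
    [-0.4,0.036,-0.012,0,0,0,0],
    [-0.4,0.036,-0.012,0,0,0,0],
    [-0.4,0.036,-0.013,0,0,0,0]
  ]
}}

```text
time_s: 41.55
eef_pos: [554.4, 239.2, 190.4]
ee_rot: [-0.001, 0.656, 0.755, -0.001]
force: [0.9, 1.5, 0.0]
grip_width: 0.698
grip_force: 0.0
```

Request:
{"api": "send_rows", "payload": {
  "targets": [
    [-0.4,0.033,-0.012,0,0,0,0],
    [-0.4,0.022,-0.008,0,0,0,0],
    [-0.4,0.0115,-0.0035,0,0,0,0],
    [-0.4,0.004,-0.0012,0,0,0,0],
    [-0.4,0,0,0.01,0,0,0],
    [-0.4,0,0,0.013,0,0,0],
    [-0.4,0,0,0.005,0,0,0],
    [-0.4,0,0,0,0,0,0],
    [-0.4,0,0,0,0,0,0],
    [-0.4,0,0,0,0,0,0]
  ]
}}

```text
time_s: 42.8
eef_pos: [522.6, 303.5, 164.2]
ee_rot: [0.0, 0.656, 0.755, 0.0]
force: [0.0, -0.0, 0.5]
grip_width: 0.704
grip_force: 0.0
```

```bash
python3 d.py 522.5,303.6,116.6
```

```text
t 42.8 pos [522.6 303.5 164.2] yaw_y 0.139 zax [ 7.e-04  3.e-04 -1.e+00] w 0.704 gf 0.0 F [ 0.  -0.   0.5] q [0.33 0.54 1.34 0.   1.26 0.19]
522.5,303.6,116.6 tool mm [ 0.1 -0.1 47.6]
```

Request:
{"api": "send_rows", "payload": {
  "targets": [
    [-0.4,0,0,0.01,0,0,0],
    [-0.4,0,0,0.015,0,0,0],
    [-0.4,0,0,0.012,0,0,0],
    [-0.4,0,0,0.007,0,0,0],
    [-0.4,0,0,0.003,0,0,0],
    [0.2,0,0,0,0,0,0],
    [0.6,0,0,0,0,0,0],
    [0.6,0,0,0,0,0,0],
    [0.6,0,0,0,0,0,0],
    [0.6,0,0,0,0,0,0]
  ]
}}

```text
time_s: 44.05
eef_pos: [522.5, 303.5, 117.2]
ee_rot: [0.0, 0.656, 0.754, 0.0]
force: [-1.7, 0.3, 4.3]
grip_width: 0.409
grip_force: 40.3
```

```bash
python3 d.py 522.5,303.6,190 554.6,-0.3,190 554.6,-0.3,118
```

```text
t 44.05 pos [522.5 303.5 117.2] yaw_y 0.139 zax [ 4.e-04  2.e-04 -1.e+00] w 0.409 gf 40.287936329841614 F [-1.7  0.3  4.3] q [0.33 0.59 1.39 0.   1.16 0.19]
522.5,303.6,190 tool mm [  0.1   0.  -72.8]
554.6,-0.3,190 tool mm [-3.054e+02 -1.030e+01 -1.000e-01]
554.6,-0.3,118 tool mm [-0. -0. 72.]
```

Request:
{"api": "send_rows", "payload": {
  "targets": [
    [0.6,0,0,-0.005,0,0,0],
    [0.6,0,0,-0.015,0,0,0],
    [0.6,0,0,-0.02,0,0,0],
    [0.6,0,0,-0.02,0,0,0],
    [0.6,0,0,-0.01,0,0,0],
    [0.6,-0.01,0,-0.003,0,0,0],
    [0.6,-0.022,-0.001,0,0,0,0],
    [0.6,-0.033,-0.001,0,0,0,0],
    [0.6,-0.04,-0.001,0,0,0,0],
    [0.6,-0.04,-0.001,0,0,0,0]
  ]
}}

```text
time_s: 45.3
eef_pos: [538.2, 156.6, 189.1]
ee_rot: [-0.0, 0.657, 0.754, -0.001]
force: [0.9, 0.1, -1.6]
grip_width: 0.409
grip_force: 40.1
```

Request:
{"api": "send_rows", "payload": {
  "targets": [
    [0.6,-0.04,-0.001,0,0,0,0],
    [0.6,-0.04,-0.002,0,0,0,0],
    [0.6,-0.036,-0.002,0,0,0,0],
    [0.6,-0.025,-0.001,0,0,0,0],
    [0.6,-0.013,0,0,0,0,0],
    [0.6,-0.0063,0,0,0,0,0],
    [0.6,0,0,0,0,0,0],
    [0.6,0,0,0.01,0,0,0],
    [0.6,0,0,0.01,0,0,0],
    [0.6,0,0,0,0,0,0]
  ]
}}

```text
time_s: 46.55
eef_pos: [554.3, 0.1, 168.6]
ee_rot: [-0.001, 0.656, 0.755, -0.001]
force: [0.6, -0.4, -0.7]
grip_width: 0.413
grip_force: 40.1
```

```bash
python3 d.py 554.6,-0.3,118
```

```text
t 46.55 pos [5.543e+02 1.000e-01 1.686e+02] yaw_y 0.1395 zax [-2.3e-03  5.0e-04 -1.0e+00] w 0.413 gf 40.09930908679962 F [ 0.6 -0.4 -0.7] q [-0.21  0.43  1.5   0.    1.21 -0.35]
554.6,-0.3,118 tool mm [-0.5  0.3 50.6]
```

Request:
{"api": "send_rows", "payload": {
  "targets": [
    [0.6,-0.0005,0,0.01,0,0,0],
    [0.6,0,0,0.018,0,0,0],
    [0.6,0,0,0.012,0,0,0],
    [0.6,0,0,0.007,0,0,0],
    [0.6,0,0,0.003,0,0,0],
    [0.6,0,0,0,0,0,0],
    [0.6,0,0,0,0,0,0],
    [0.0,0,0,0,0,0,0],
    [-0.4,0,0,0,0,0,0],
    [-0.4,0,0,0,0,0,0]
  ]
}}

```text
time_s: 47.8
eef_pos: [555.0, -0.8, 119.9]
ee_rot: [0.0, 0.656, 0.755, 0.0]
force: [-0.5, -0.1, -0.6]
grip_width: 0.7
grip_force: 0.0
```

```bash
python3 d.py 554.6,-0.3,190 446.7,300.5,190
```

```text
t 47.8 pos [555.   -0.8 119.9] yaw_y 0.139 zax [ 3.e-04 -0.e+00 -1.e+00] w 0.7 gf 0.0 F [-0.5 -0.1 -0.6] q [-0.21  0.49  1.55  0.    1.1  -0.35]
554.6,-0.3,190 tool mm [  0.6  -0.3 -70.1]
446.7,300.5,190 tool mm [312.9 -65.2  -0. ]
```

Request:
{"api": "send_rows", "payload": {
  "targets": [
    [-0.4,0,0,-0.01,0,0,0],
    [-0.4,0,0,-0.025,0,0,0],
    [-0.4,0,0,-0.028,0,0,0],
    [-0.4,0.012,-0.003,-0.008,0,0,0],
    [-0.4,0.028,-0.006,0,0,0,0],
    [-0.4,0.036,-0.007,0,0,0,0],
    [-0.4,0.04,-0.008,0,0,0,0],
    [-0.4,0.04,-0.008,0,0,0,0],
    [-0.4,0.04,-0.008,0,0,0,0],
    [-0.4,0.04,-0.009,0,0,0,0]
  ]
}}

```text
time_s: 49.05
eef_pos: [472.4, 227.8, 190.3]
ee_rot: [-0.0, 0.656, 0.755, -0.0]
force: [0.3, 0.1, -0.1]
grip_width: 0.704
grip_force: 0.0
```

Request:
{"api": "send_rows", "payload": {
  "targets": [
    [-0.4,0.036,-0.008,0,0,0,0],
    [-0.4,0.024,-0.005,0,0,0,0],
    [-0.4,0.0125,-0.0025,0,0,0,0],
    [-0.4,0.005,-0.001,0,0,0,0],
    [-0.4,0,0,0.01,0,0,0],
    [-0.4,0,0,0.013,0,0,0],
    [-0.4,0,0,0.005,0,0,0],
    [-0.4,0,0,0,0,0,0],
    [-0.4,0,0,0,0,0,0],
    [-0.4,0,0,0,0,0,0]
  ]
}}

```text
time_s: 50.3
eef_pos: [446.8, 300.6, 163.1]
ee_rot: [0.0, 0.656, 0.754, 0.0]
force: [0.2, -0.1, 0.0]
grip_width: 0.701
grip_force: 0.0
```

```bash
python3 d.py 446.7,300.5,116;  python3 - <<'E'
from m import *
p=ctrl.capture("side")
cv2.imwrite("pics/g7.png",cv2.resize(cv2.cvtColor(p["img"],4)[110:345,110:390],(714,600),interpolation=2))
E
```

```text
t 50.3 pos [446.8 300.6 163.1] yaw_y 0.139 zax [ 6.e-04  3.e-04 -1.e+00] w 0.701 gf 0.0 F [ 0.2 -0.1  0. ] q [0.37 0.4  1.55 0.   1.18 0.24]
446.7,300.5,116 tool mm [-0.1 -0.1 47.1]
```

View pics/g7.png

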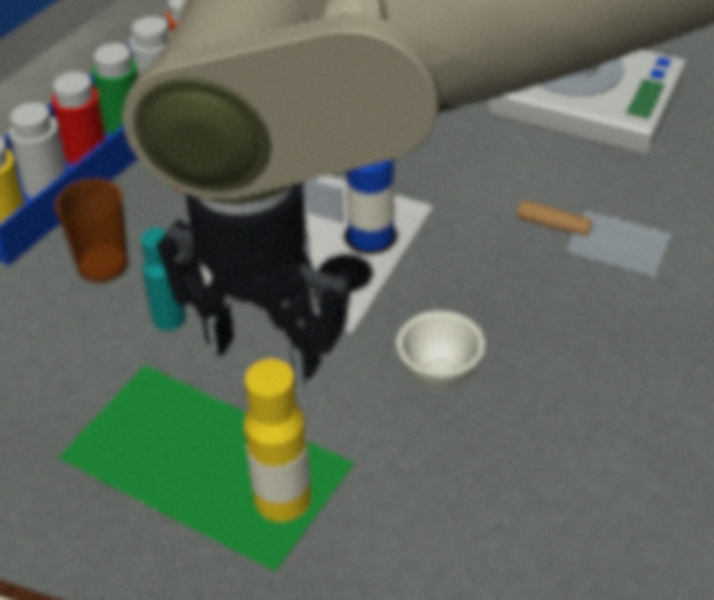

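Blue stands upright on its mark (370,230), and the fingers are around the yellow cap (270,378).

Request:
{"api": "send_rows", "payload": {
  "targets": [
    [-0.4,0,0,0.01,0,0,0],
    [-0.4,0,0,0.015,0,0,0],
    [-0.4,0,0,0.012,0,0,0],
    [-0.4,0,0,0.007,0,0,0],
    [-0.4,0,0,0.003,0,0,0],
    [0.2,0,0,0,0,0,0],
    [0.6,0,0,0,0,0,0],
    [0.6,0,0,0,0,0,0],
    [0.6,0,0,0,0,0,0],
    [0.6,0,0,0,0,0,0]
  ]
}}

```text
time_s: 51.6
eef_pos: [446.6, 300.7, 116.1]
ee_rot: [-0.0, 0.656, 0.755, 0.0]
force: [-2.9, -0.3, 6.5]
grip_width: 0.416
grip_force: 40.5
```

```bash
python3 d.py 446.7,300.5,190 547,57,190 547,57,118
```

```text
t 51.6 pos [446.6 300.7 116.1] yaw_y 0.139 zax [ 1.e-04  2.e-04 -1.e+00] w 0.416 gf 40.470845103263855 F [-2.9 -0.3  6.5] q [0.37 0.46 1.61 0.   1.07 0.24]
446.7,300.5,190 tool mm [ -0.2   0.1 -73.9]
547,57,190 tool mm [-255.1   65.6   -0. ]
547,57,118 tool mm [-0. -0. 72.]
```

Request:
{"api": "send_rows", "payload": {
  "targets": [
    [0.6,0,0,-0.005,0,0,0],
    [0.6,0,0,-0.015,0,0,0],
    [0.6,0,0,-0.02,0,0,0],
    [0.6,0,0,-0.02,0,0,0],
    [0.6,0,0,-0.01,0,0,0],
    [0.6,-0.01,0.003,-0.003,0,0,0],
    [0.6,-0.02,0.006,0,0,0,0],
    [0.6,-0.03,0.008,0,0,0,0],
    [0.6,-0.035,0.009,0,0,0,0],
    [0.6,-0.035,0.009,0,0,0,0]
  ]
}}

```text
time_s: 52.85
eef_pos: [499.5, 175.0, 188.2]
ee_rot: [-0.0, 0.656, 0.754, -0.0]
force: [0.9, -0.0, -0.9]
grip_width: 0.41
grip_force: 40.1
```

Request:
{"api": "send_rows", "payload": {
  "targets": [
    [0.6,-0.035,0.009,0,0,0,0],
    [0.6,-0.035,0.009,0,0,0,0],
    [0.6,-0.028,0.007,0,0,0,0],
    [0.6,-0.016,0.004,0,0,0,0],
    [0.6,-0.008,0.0016,0,0,0,0],
    [0.6,-0.003,0,0,0,0,0],
    [0.6,0,0,0,0,0,0],
    [0.6,0,0,0.01,0,0,0],
    [0.6,0,0,0.01,0,0,0],
    [0.6,0,0,0,0,0,0]
  ]
}}

```text
time_s: 54.1
eef_pos: [546.4, 57.4, 167.6]
ee_rot: [-0.001, 0.656, 0.755, -0.001]
force: [0.7, 0.2, -1.5]
grip_width: 0.414
grip_force: 40.1
```

```bash
python3 d.py 547,57,117.1
```

```text
t 54.1 pos [546.4  57.4 167.6] yaw_y 0.1393 zax [-2.2e-03  3.0e-04 -1.0e+00] w 0.414 gf 40.10183036327362 F [ 0.7  0.2 -1.5] q [-0.11  0.42  1.51  0.    1.21 -0.25]
547,57,117.1 tool mm [-0.5  0.7 50.5]
```

Request:
{"api": "send_rows", "payload": {
  "targets": [
    [0.6,-0.0002,0,0.01,0,0,0],
    [0.6,0,0,0.018,0,0,0],
    [0.6,0,0,0.012,0,0,0],
    [0.6,0,0,0.007,0,0,0],
    [0.6,0,0,0.0035,0,0,0],
    [0.6,0,0,0,0,0,0],
    [0.6,0,0,0,0,0,0],
    [0.0,0,0,0,0,0,0],
    [-0.4,0,0,0,0,0,0],
    [-0.4,0,0,0,0,0,0]
  ]
}}

```text
time_s: 55.35
eef_pos: [547.1, 56.9, 118.5]
ee_rot: [0.0, 0.656, 0.755, 0.0]
force: [0.4, -0.4, 0.5]
grip_width: 0.7
grip_force: 0.0
```

Request:
{"api": "send_rows", "payload": {
  "targets": [
    [-0.4,0,0,-0.01,0,0,0],
    [-0.4,0,0,-0.025,0,0,0],
    [-0.4,0,0,-0.03,0,0,0],
    [-0.4,0,-0.01,-0.02,0,0,0],
    [-0.4,0,-0.03,0,0,0,0],
    [-0.4,0,-0.035,0,0,0,0],
    [-0.4,0,-0.035,0,0,0,0],
    [-0.4,0,-0.035,0,0,0,0],
    [-0.4,0,-0.03,0,0,0,0],
    [-0.4,0,-0.01,0,0,0,0]
  ]
}}

```text
time_s: 56.6
eef_pos: [363.0, 31.2, 204.0]
ee_rot: [0.001, 0.656, 0.754, 0.0]
force: [-0.1, 0.5, 0.2]
grip_width: 0.692
grip_force: 0.0
```

```bash
python3 d.py; python3 - <<'E'
from m import *
for n in("top","side"):
    p=ctrl.capture(n)
    for nm,hue,c in(("red",0,(656,43)),("yellow",27,(547,57)),("blue",110,(555,0))):
        try:
            k=cap(p,154,hue,c,60); print(n,nm,"x",850-k[:,0,1].max(),850-k[:,0,1].min(),"y",450-k[:,0,0].max(),450-k[:,0,0].min())
        except Exception: print(n,nm,"none")
    save(p,n+"9")
a=cv2.imread("pics/side9.png")[110:345,110:390];b=cv2.imread("pics/top9.png")[80:300,90:450]
cv2.imwrite("pics/g8.png",np.hstack([cv2.resize(a,(400,336)),cv2.resize(b,(400,336))]))
E
```

```text
t 56.6 pos [363.   31.2 204. ] yaw_y 0.1386 zax [ 1.5e-03 -3.0e-04 -1.0e+00] w 0.692 gf 0.0 F [-0.1  0.5  0.2] q [-0.24 -0.03  1.97  0.    1.2  -0.38]
top red x 619 670 y 21 61
top yellow x 519 561 y 33 74
top blue x 528 569 y -19 22
side red x 605 672 y 26 97
side yellow x 498 561 y 40 113
side blue x 507 569 y -17 51
```

View pics/g8.png

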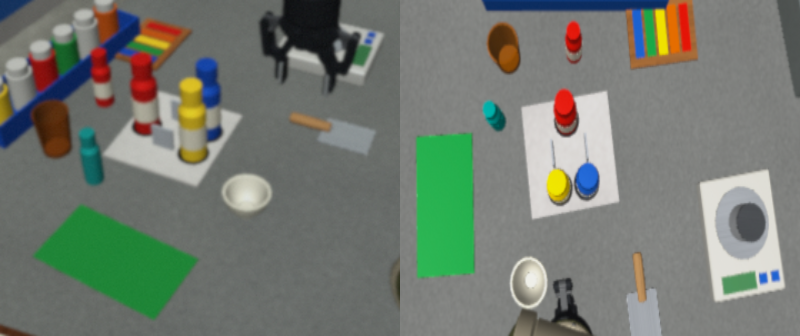

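All three bottles are upright on their own marks, within about 2 mm of the start (right panel: red 565,110, yellow 557,185, blue 587,180). The tin is on the pan (747,222), the bystanders are unmoved and the arm is clear.

```bash
python3 -c "
from rig import ctrl
print(ctrl.finish_job())"
```

```text
the job is handed in; nothing more can be done
None
```

The job is done and handed in at about 57 s: the tin stands upright about 3 mm from the pan's centre, each bottle is back on its own mark within about 2 mm, and the mortar, spatula and beaker were left untouched.

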